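Clamp a telephone handset on the test coupler

ROBOT

A 6-joint arm with a two-finger parallel gripper is mounted at the origin on the work surface. World frame = base frame: x ahead of the robot, y to its left, z up, the work surface at z = 0. Lengths are in m, angles in rad, forces in N, time in s.
With the tool pointing down it reaches from about 0.3 to 0.875 m from the base axis. Payload 6.4 kg.
Tool frame: the origin (TCP) lies at the very end of the fingers, on their centre line; the grasp point (between the pads) lies 19 mm behind it; z points along the fingers, y is the line along which they close (so a half turn about z gives the same grasp; the last joint's range is limited). The gripper opens to 85 mm and grips with 20 to 120 N. Pads are 22 mm wide; open, the fingers measure 114 mm over their backs; the gripper's body (76 mm by 85 mm) begins 54 mm behind the grasp point. The pads swing forward as they close: fully open they stand 13 mm farther back than shut.
Start: joints at [-1.333, 0.181, 1.607, -0, 1.354, -0.206], TCP at [0.247, -0.519, 0.231] pointing down, gripper open.
Joint ranges: [-2.99, 2.99], [-0.89, 2.07], [0.3, 2.58], [-1.14, 4.28], [0, 2.63], [-3.12, 3.12]. Speed limits (rad/s): [2.57, 2.57, 3.01, 3.14, 3.14, 3.14].

INTERFACE

Orientations are given as a rotation vector (axis times angle).
In Python, from cell import ctrl gives the robot as it stands.
- The arm moves only by the tool servo_tool, never from a script. Its argument "targets" is one flat list of numbers, 5 for each row, row after row: the finger opening in mm, from 0 to 85.4, then the shift along the tool's x, y, z scaled (see below), then the turn about the tool's z scaled (see below). In form: [grip, dx, dy, dz, turn, grip, dx, dy, dz, turn, ...]. A call has 1 to 5 rows; each row is the pose to reach, as a shift and turn from the pose commanded when the call began, along the tool's axes at that moment; what a row does not reach only later rows make up. The controller multiplies each number of a shift by 150 mm and each number of a turn by pi/2 rad. A row lasts 1/8 s, in which the tool goes at most 62.5 mm and 10.7 degrees, less where a joint would pass 70% of its speed; a pose out of reach is approached as far as the arm can. A call with a number of a shift or a turn outside -1 to 1 is refused whole. A call with a gripper value outside its range is refused whole. The fingers move at their own pace and stop on an object; "newtons" is the grip in N (left out, the last holds). Time passes only in rows, so rows that repeat a pose let the fingers close. It gives the time, the measured TCP pose, the force, the opening and the grip force at its end, in the units of the state.
- ctrl.observe(): the state, without advancing time (a new reading comes with each control period).
- ctrl.get_image(name): name is "scene" or "side" or "wrist"; returns a dict with "image" (400x640x3 uint8, red, green, blue), "fx", "fy", "cx", "cy" (pixels), "k1" (the pictures are not rectified: a ray, as slopes to the right and down, at radius r is drawn at 1 + k1 r^2 times it, then the intrinsics apply), "rvec" (rotation vector, rad) and "tvec" (3), from world to camera coordinates, as OpenCV has them; the wrist camera has in their place "hand_eye" (4x4, takes a point from camera to tool coordinates, whose origin is the TCP and whose axes are the flange's). Camera axes: x right, y down, z forward; pixel columns grow to the right and rows downward; lengths in m; the calibration is good to about 2 mm. A picture is of the moment at which its call begins: read the wrist's pose just before it. There is no depth.
- ctrl.job_done(): hands the job in; it is judged then, once.
The state is a dict: "time": time; "joint_positions": joint angles; "qvel": joint speeds; "tau": joint torques, N m; "ee_pos": TCP position; "ee_rot": TCP orientation; "contact_force": force on the tool from outside, world axes, zero at the start; "moment": the same for the moment, N m; "gripper_width": opening from 0.0 (shut) to 1.0 (fully open); "grasp_force": force on a finger pad.
Only numpy, scipy, OpenCV 4.12 (cv2) and the standard library are available. Lean on these libraries where they do the work, as an engineer would, in place of code of your own. Each camera call takes 0.05 s, during which the arm holds its last target. There are 200 camera calls.

TASK

Put the handset into the test clamp, caps down, with its ear cap seated in the round coupler under the pad and its mouth cap on the rest. Then wind the brass wheel clockwise until the spring is fully taken up and the wheel comes up firm, and stop there without forcing it, so that the ear cap stays sealed. Leave the other things on the ledge where they are.

Things in the scene. Friction and masses are not known exactly. Their poses are not given: they have to be found in the camera images.
- handset: Loose black bakelite handset, 0.28 kg, lying on its two caps. Origin midway between the caps, in the plane of their faces (underside); x along it to the ear end, z up. Ear cap 58 mm across at x = +80 mm, its head ending in a flat back 34 mm across at z = 50 mm. Handle 26 mm wide (y), z = 27 to 49 mm, bare from x = -60 to +55 mm. Balance point near x = 12 mm. In all 232 mm long.
- ear_face (a point): Centre of the ear cap's face (underside), on the handset at x = +80 mm. The ear end is the larger one.
- mouth_face (a point): Centre of the mouth cap's face (underside), on the handset at x = -80 mm: the smaller cap, 46 mm across, its head 49 mm high, with a short steel socket 13 mm across sticking out of that end.
- clamp: Fixed grey cast-iron test clamp. Origin on the ledge below the coupler's axis; y points from coupler to mouth rest, z up. Base 100 mm (x) by 305 mm (y -105 to +200), 20 mm high. A column at y = -74 mm carries an arm, 36 mm wide, from y = -94 to +22 mm, z = 166 to 193 mm, over the coupler. The handset goes in level from the +y side, ear end first, under the arm's pad.
- coupler: Round aluminium coupler cup on the clamp's base, 77 mm across; origin 20 mm above the ledge. Its recess for the ear cap is 63 mm across and 4 mm deep; the rim stands 49 mm above the ledge.
- seat (a point): Centre of the floor of the coupler's recess, 45 mm above the ledge; a seated ear cap's face lies on it. Above it hangs the clamp's sprung round pad, 30 mm across, on a quick-thread spindle; its face starts anywhere from 12 to 23 mm above the back of a seated ear end.
- rest (a point): Centre of the top of the mouth rest, 160 mm from the seat along the clamp's y, at the same height as the seat (45 mm). Side cheeks stand 5 mm above it, 59 mm apart along the clamp's x.
- wheel_grip (a point): On the upright axis of the brass wheel on top of the clamp's arm, at half its rim's height, 226 mm above the ledge. Round knurled disc 56 mm across, rim 16 mm high, 25 mm free below it; grip it across in any direction. The spindle stands up to 18 mm out of its top. Clockwise seen from above lowers the pad, about 3 to 5.5 rad in all, over several grasps; it keeps its height and stays as left.
- wheel_top (a point): Centre of the wheel's top face, 8 mm above wheel_grip. Feel: a steady drag, about 0.5 N m while turning, less when read at rest; judge by the rise over it. Pad's first touch: +0.1 N m within 0.2 rad; then slowly, over some 0.9 rad, to +0.23; then the spring is solid and it climbs 0.5 N m per rad: firm. +0.45 is forcing it. The rim gives 0.1 rad on a rubber bush before the screw follows.
- cradle: Bystander: grey cast-iron handset cradle, 70 by 130 by 63 mm, 1.6 kg. Origin under its centre.
- buzzer: Bystander: brass tone buzzer on a round wooden base, 64 mm across, 47 mm high.
- jewel_a: Bystander: amber glass indicator jewel in a brass bezel, 26 mm across, 17 mm high.
- jewel_b: Bystander: the other amber jewel, the same.
- screwdriver: Bystander: steel screwdriver lying on the ledge, 190 mm long.
- spare_cap: Bystander: spare black ear-cap ring, 58 mm across, 11 mm high.
- plug: Bystander: test plug lying on the ledge, 77 mm long, 15 mm thick.
There are look-alikes about, which are no part of the job. There is more than one size of the handset; the job needs the larger.

How it is judged:
By the outcome, as a careful person would: the job done as asked, in the order asked, and still so for the second after the job is handed in, with the robot touching nothing.
It also fails if it takes over 67 s, if anything falls off the work surface, if the arm or the gripper's body presses on something with over 40 N, if the wrist force passes 120 N, or if a joint passes its speed limit or range.

## Working session

There is one attempt and no reset: what is moved stays moved. The work goes in short steps, Python scripts to look and compute and a tool call to move; the robot and the scene stay as the last step left them, time stands still between calls to the robot, and variables do not carry over. Pictures are saved under pics/ and viewed, at most 10 in all, crops included, and the job is handed in when it is done.

Besides the shell and the picture viewer there is one more tool, called after ">>>" by a JSON object that holds its "method" and its "body". servo_tool: Moves the arm, as the interface text tells. Its arguments: {"type":"object","properties":{"targets":{"type":"array"},"newtons":{"type":"number"}},"required":["targets"]}

```bash
ls; mkdir -p pics; cat > h.py <<'E'
import numpy as np, cv2, pickle
from scipy.spatial.transform import Rotation as R
from cell import ctrl
def snap(n,f):
    s=ctrl.observe(); d=ctrl.get_image(n)
    if n=="wrist":
        T=np.eye(4);T[:3,:3]=R.from_rotvec(s["ee_rot"]).as_matrix();T[:3,3]=s["ee_pos"]
        d["c2w"]=T@np.array(d["hand_eye"])
    else:
        M=np.eye(4);M[:3,:3]=R.from_rotvec(np.ravel(d["rvec"])).as_matrix();M[:3,3]=np.ravel(d["tvec"]);d["c2w"]=np.linalg.inv(M)
    pickle.dump(d,open(f"pics/{f}.pkl","wb"));cv2.imwrite(f"pics/{f}.png",d["image"][:,:,::-1]);return d
def load(f): return pickle.load(open(f"pics/{f}.pkl","rb"))
def ray(d,u,v):
    x=np.array([(u-d["cx"])/d["fx"],(v-d["cy"])/d["fy"]]);y=x.copy()
    for _ in range(20): y=x/(1+d["k1"]*(y@y))
    return d["c2w"][:3,3],d["c2w"][:3,:3]@np.array([*y,1])
def at(d,u,v,z):
    o,r=ray(d,u,v);return o+r*(z-o[2])/r[2]
def proj(d,P):
    p=np.linalg.inv(d["c2w"])@np.array([*P,1]);s=p[:2]/p[2];s=s*(1+d["k1"]*(s@s))
    return np.array([d["fx"]*s[0]+d["cx"],d["fy"]*s[1]+d["cy"]])
def tri(obs):
    A=np.zeros((3,3));b=np.zeros(3)
    for d,u,v in obs:
        o,r=ray(d,u,v);r=r/np.linalg.norm(r);M=np.eye(3)-np.outer(r,r);A+=M;b+=M@o
    return np.linalg.solve(A,b)
def crop(f,u0,v0,u1,v1,k,out):
    im=load(f)["image"][v0:v1,u0:u1,::-1];cv2.imwrite(f"pics/{out}.png",cv2.resize(im,None,fx=k,fy=k,interpolation=cv2.INTER_CUBIC))
E
python3 - <<'E'
from h import *
a=snap("scene","s0");b=snap("side","d0");w=snap("wrist","w0")
cv2.imwrite("pics/both.png",np.vstack([cv2.resize(np.hstack([a["image"],b["image"]])[:,:,::-1],(800,250)),np.zeros((1,800,3),np.uint8)]))
for d in(a,b,w):print(d["c2w"][:3,3].round(3),d["c2w"][:3,2].round(2),d["fx"],d["k1"])
print(ctrl.observe())
E
```

```text
pics
[1.154 0.633 0.942] [-0.53 -0.5  -0.69] 515.0848448867824 -0.13700703368830436
[0.466 0.919 0.918] [ 0.07 -0.76 -0.64] 467.24513950176697 -0.09403815463195811
[ 0.308 -0.488  0.374] [-0.24 -0.11 -0.96] 284.31997653434087 -0.03779509730285766
{'time': 0.15, 'joint_positions': array([-1.33329986e+00,  1.81393580e-01,  1.60777832e+00,  3.50301072e-06,
        1.35381620e+00, -2.06310643e-01]), 'qvel': array([ 5.51017412e-05, -2.41703707e-03, -2.81821478e-03,  3.80849010e-03,
        3.41809344e-04,  9.03566032e-04]), 'tau': array([ 1.21338024e-03, -4.45258570e+01, -3.51693535e+01, -2.45291349e-04,
        5.81053479e-03, -8.85295293e-06]), 'ee_pos': array([ 0.24680194, -0.51886374,  0.23057807]), 'ee_rot': array([-3.06320079e+00, -6.91115142e-01,  2.87929703e-05]), 'contact_force': array([-0.07152946, -0.46678702, -0.72605083]), 'moment': array([ 0.02073761, -0.03203523,  0.00844304]), 'grasp_force': 0.0, 'gripper_width': 1.0023195361206292}
```

View pics/s0.png

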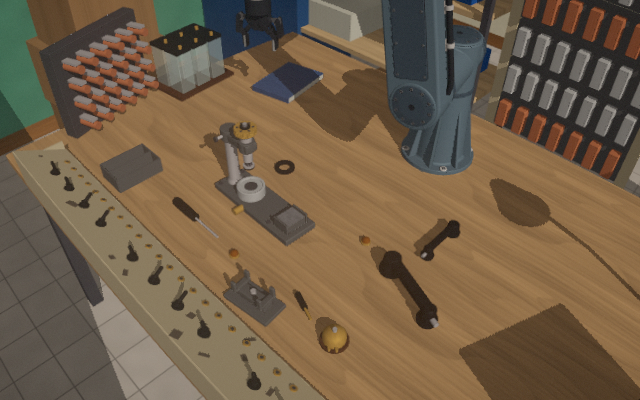

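View pics/d0.png

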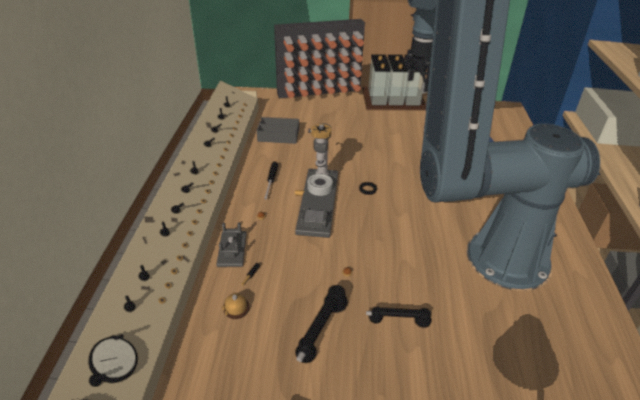

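Two handsets: the large one has its ear end at scene (392,264), side (337,297), with its mouth end and steel socket at scene (430,320), side (305,350). The small look-alike is at scene (440,240), side (400,315). The clamp is at scene (250,190), side (320,190); the grey box at scene (130,165) and the spare ring at scene (285,167) are bystanders. I choose the large one and check it in a close crop.

```bash
python3 - <<'E'
from h import *
def c(f,u,v,w,h,k): return cv2.resize(load(f)["image"][v:v+h,u:u+w,::-1],None,fx=k,fy=k,interpolation=cv2.INTER_CUBIC)
A=np.vstack([np.hstack([c("s0",368,210,100,75,4)*0,c("s0",210,115,100,75,4)]),np.hstack([c("d0",290,275,100,75,4),c("d0",280,110,100,75,4)])])
A[:300,:400]=cv2.resize(load("s0")["image"][245:335,365:485,::-1],(400,300),interpolation=cv2.INTER_CUBIC)
A[300:,:400]=cv2.resize(load("d0")["image"][275:365,280:400,::-1],(400,300),interpolation=cv2.INTER_CUBIC)
A=np.clip(A.astype(float)*1.4,0,255).astype(np.uint8)
cv2.imwrite("pics/c1.png",A)
B=np.hstack([c("s0",205,170,115,75,400/115)[:260,:400],c("d0",285,165,115,75,400/115)[:260,:400]])
B=np.clip(B.astype(float)*1.4,0,255).astype(np.uint8)
cv2.imwrite("pics/c2.png",B);print(B.shape)
E
```

```text
(260, 800, 3)
```

View pics/c1.png

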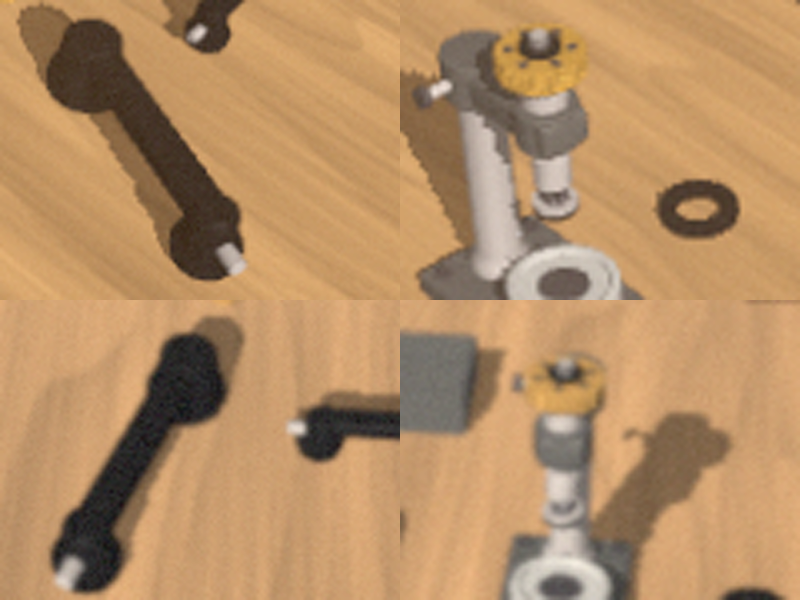

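View pics/c2.png

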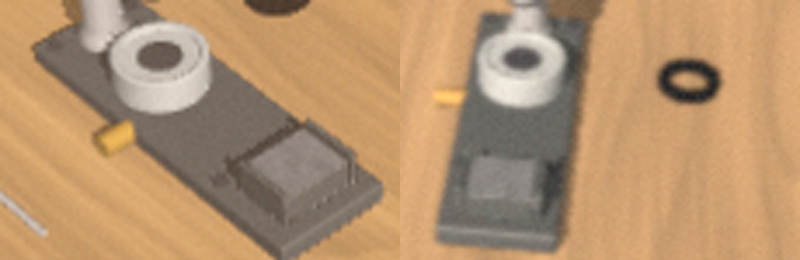

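The crop confirms the large handset, with its ear end upper left and the steel socket on the lower-right mouth end. In full-frame pixels the coupler rim centre is at scene (251,187), side (320,182); the mouth rest at scene (290,218), side (316,218); the wheel top at scene (245,127), side (321,130). Next I triangulate these and fit a silhouette to the handset.

```bash
cat > fit.py <<'E'
from h import *
from scipy.optimize import minimize
t=np.linspace(0,2*np.pi,24)
def cyl(x,r,z0,z1,r1=None): 
    r1=r1 or r
    return np.array([[x+q*np.cos(a),q*np.sin(a),z] for z,q in((z0,r),(z1,r1)) for a in t])
def box(x0,x1,w,z0,z1): return np.array([[x,y,z] for x in(x0,x1) for y in(-w,w) for z in(z0,z1)])
PARTS=[cyl(.08,.029,0,.014),cyl(.08,.029,.014,.05,.017),cyl(-.08,.023,0,.014),cyl(-.08,.023,.014,.049,.015),box(-.08,.08,.013,.027,.049)]
def render(d,p,z=0,S=3,parts=PARTS):
    x,y,a=p;m=np.zeros((400*S,640*S),np.uint8);c,s=np.cos(a),np.sin(a)
    for P in parts:
        W=P@np.array([[c,s,0],[-s,c,0],[0,0,1]])+[x,y,z]
        uv=np.array([proj(d,w) for w in W])*S
        cv2.fillConvexPoly(m,cv2.convexHull(uv.astype(np.float32)).astype(np.int32),255)
    return m
E
python3 - <<'E'
from fit import *
s,d=load("s0"),load("d0")
for n,a,b in [("coupler",(251,186.7),(320.1,181.7)),("rest",(290.4,218.3),(316,217.6)),("wheel",(245.2,127.5),(321.2,129.5))]:
    z={"coupler":.049,"rest":.045,"wheel":.234}[n]
    print(n,tri([(s,*a),(d,*b)]).round(4),at(s,*a,z).round(4),at(d,*b,z).round(4))
ear=tri([(s,392,262),(d,336,294)]);mo=tri([(s,427,315),(d,306,349)]);print(ear,mo)
masks=[]
for D,(u0,v0,u1,v1) in((s,(370,245,442,332)),(d,(290,280,350,368))):
    g=cv2.resize(D["image"].max(2),None,fx=3,fy=3,interpolation=cv2.INTER_CUBIC)
    m=np.zeros_like(g);m[v0*3:v1*3,u0*3:u1*3]=(g<75)[v0*3:v1*3,u0*3:u1*3]*255;masks.append(m);print(np.percentile(g[v0*3:v1*3,u0*3:u1*3],[2,10,20,30,40,50]),(m>0).sum()/9)
def cost(p): 
    c=0
    for D,m in zip((s,d),masks):
        r=cv2.GaussianBlur(render(D,p),(0,0),3).astype(float)-cv2.GaussianBlur(m,(0,0),3); c+=(r**2).sum()/1e6
    return c
p0=[*(ear+mo)[:2]/2,np.arctan2(*(ear-mo)[1::-1])]
r=minimize(cost,p0,method="Nelder-Mead",options=dict(initial_simplex=[p0]+[np.add(p0,q) for q in np.diag([.01,.01,.06])],xatol=1e-4,fatol=.1))
print(p0,cost(p0),r.x,r.fun)
o=[]
for D,m,(u,v) in zip((s,d),masks,((365,245),(280,275))):
    r2=render(D,r.x);im=cv2.resize(D["image"][:,:,::-1],None,fx=3,fy=3)
    for M,col in((r2,(0,255,0)),(m,(0,0,255))): cv2.drawContours(im,cv2.findContours(M,0,2)[0],-1,col,1)
    o.append(im[v*3:v*3+300,u*3:u*3+390])
cv2.imwrite("pics/fit.png",np.hstack(o))
E
```

```text
coupler [ 0.5404 -0.2263  0.0442] [ 0.5464 -0.2172  0.049 ] [ 0.5392 -0.2255  0.049 ]
rest [ 0.5398 -0.0722  0.0329] [ 0.5503 -0.0592  0.045 ] [ 0.538 -0.063  0.045]
wheel [ 0.54   -0.2252  0.2325] [ 0.543  -0.2208  0.234 ] [ 0.5396 -0.2259  0.234 ]
[0.46896061 0.20026449 0.03303069] [0.52549018 0.34775567 0.02052475]
[ 45.  48.  52.  97. 132. 139.] 1582.6666666666667
[ 23.   29.   39.  100.7 139.  143. ] 1285.3333333333333
[np.float64(0.4972253944546402), np.float64(0.27401007923784987), np.float64(-1.9368012605571847)] 197.409199 [ 0.49519447  0.27230589 -1.94215953] 185.44336800000002
```

View pics/fit.png

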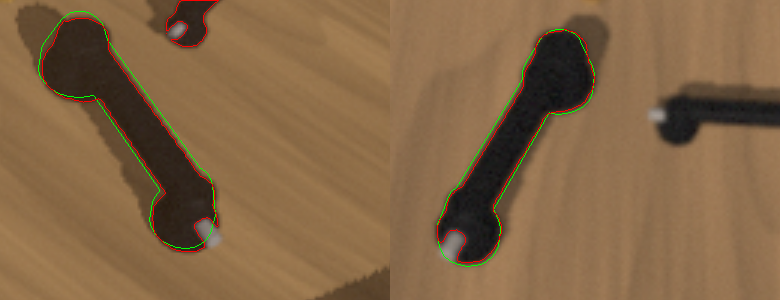

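```bash
cat >> h.py <<'E'
def plan(P,yaw=None):
    s=ctrl.observe();M=R.from_rotvec(s["ee_rot"]).as_matrix();y0=np.arctan2(M[1,0],M[0,0])
    dp=M.T@(np.array(P)-s["ee_pos"])/.15
    t=0 if yaw is None else -((yaw-y0+np.pi)%(2*np.pi)-np.pi)/(np.pi/2)
    print("t",round(s["time"],2),"pos",s["ee_pos"].round(4),"yaw",round(y0,4),"tilt",M[:,2].round(3),"\nF",s["contact_force"].round(2),"M",s["moment"].round(3),"w",round(s["gripper_width"]*85.4,1),"q",s["joint_positions"].round(2),"\nshift",dp.round(3),"turn",round(t,4))
E
python3 -c "
from h import *
plan([.40,-.12,.29]);plan([.46,.20,.25],1.2)"
```

```text
t 0.15 pos [ 0.2468 -0.5189  0.2306] yaw 0.4438 tilt [-0.     0.001 -1.   ] 
F [-0.07 -0.47 -0.73] M [ 0.021 -0.032  0.008] w 85.6 q [-1.33  0.18  1.61  0.    1.35 -0.21] 
shift [ 2.064 -1.963 -0.393] turn 0
t 0.15 pos [ 0.2468 -0.5189  0.2306] yaw 0.4438 tilt [-0.     0.001 -1.   ] 
F [-0.07 -0.47 -0.73] M [ 0.021 -0.032  0.008] w 85.6 q [-1.33  0.18  1.61  0.    1.35 -0.21] 
shift [ 3.341 -3.718 -0.123] turn -0.4814
```

>>> {"method": "servo_tool", "body": {"targets": [85,1,-0.95,-0.2,0,85,1,-0.95,-0.2,0,85,1,-0.95,-0.2,0,85,1,-0.95,-0.2,0]}}

```text
time: 0.65
ee_pos: [0.322, -0.3236, 0.2617]
ee_rot: [3.063, 0.695, 0.001]
contact_force: [0.4, 0.7, -0.1]
gripper_width: 0.993
grasp_force: 0.0
```

>>> {"method": "servo_tool", "body": {"targets": [85,1,-1,-0.2,0,85,1,-1,-0.2,0,85,1,-1,-0.2,0,85,1,-1,-0.2,0,85,1,-1,-0.2,0]}}

```text
time: 1.27
ee_pos: [0.3928, -0.1255, 0.2916]
ee_rot: [3.063, 0.696, 0.001]
contact_force: [0.4, -0.8, -0.9]
gripper_width: 0.997
grasp_force: 0.0
```

```bash
python3 -c "
from h import *
plan([.46,.20,.25],1.2)
d=snap('wrist','w1')
print(proj(d,[.541,-.224,.049]),proj(d,[.541,-.062,.045]),proj(d,[.541,-.224,.234]))
cv2.imwrite('pics/w1b.png',cv2.resize(d['image'][:,:,::-1],(800,500),interpolation=cv2.INTER_CUBIC))"
```

```text
t 1.27 pos [ 0.3928 -0.1255  0.2916] yaw 0.447 tilt [ 0.001 -0.001 -1.   ] 
F [ 0.42 -0.85 -0.95] M [-0.041 -0.05   0.02 ] w 85.2 q [-0.6  -0.26  1.91 -0.    1.49  0.53] 
shift [ 1.342 -1.764  0.276] turn -0.4794
[434.49313282 101.83676802] [322.48633835  42.88783757] [542.55137809  87.2599073 ]
```

View pics/w1b.png

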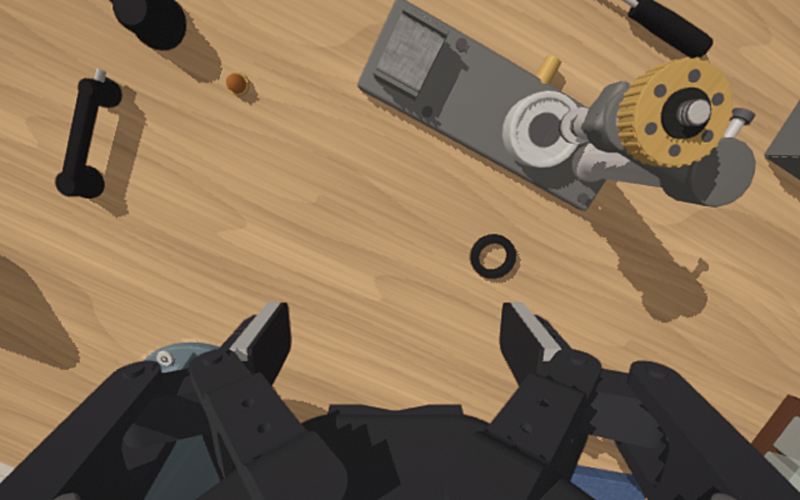

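Picture: the coupler rim centre is at about (434,103) original px and its dark hole at (436,104); the mouth rest is at (328,43), the wheel top face at (547,91), and the base's near bottom edge runs from (290,70) to (465,167). I refine the clamp pose from the base's edges, together with the wheel and hole.

```bash
python3 - <<'E'
from h import *
d=load("w1");hsv=cv2.cvtColor(d["image"],cv2.COLOR_RGB2HSV);S=hsv[:,:,1].astype(int)
print(S[60,255:310:4],S[90:130,350][::3])
# near edge: for each column, scan from row 175 up to first low-saturation px
P=[]
for u in range(305,455,5):
    col=S[:,u]; v=[r for r in range(20,190) if col[r]<60]
    if v: P.append(at(d,u,max(v)+.5,0.0))
P=np.array(P);f=np.polyfit(P[:,1],P[:,0],1);res=P[:,0]-np.polyval(f,P[:,1]);k=abs(res)<.002;f=np.polyfit(P[k,1],P[k,0],1)
print("edge x=",f,k.sum(),len(k),"x at y=-.224",np.polyval(f,-.224),"centre",np.polyval(f,-.224)+.05, P[::6,:2].round(4).tolist())
Q=[]
for v in range(4,64,4):
    us=[u for u in range(270,340) if S[v,u]<60]
    if us:Q.append(at(d,min(us)-.0,v,.02))
Q=np.array(Q);print("end",Q[:,:2].round(4).tolist())
print("wheel",at(d,546.8,90.8,.234),"rest",at(d,328,42.6,.045),"hole",at(d,436,104,.045))
g=d["image"].max(2);m=(g>165)&(S<40);m[:, :395]=0;m[:,470:]=0;m[:65]=0;m[140:]=0
ys,xs=np.nonzero(m);print(xs.min(),xs.max(),ys.min(),ys.max())
cv2.imwrite("pics/cc.png",cv2.resize(d["image"][60:145,270:470,::-1],(800,340),interpolation=cv2.INTER_CUBIC))
E
```

```text
[109 107 107 106 106 106 104 105 106  18  21  19  21  18] [ 15  17  19  21  20  95 115 114 106 106 108 108 107 107]
edge x= [0.03920755 0.49885123] 5 30 x at y=-.224 0.4900687394601793 centre 0.5400687394601793 [[0.4957, -0.0573], [0.4947, -0.1058], [0.4939, -0.1556], [0.4114, -0.2536], [0.4913, -0.2607]]
end [[0.5842, -0.0309], [0.5789, -0.0305], [0.5735, -0.0302], [0.5681, -0.0299], [0.5627, -0.0296], [0.5572, -0.0293], [0.5518, -0.0289], [0.5468, -0.0298], [0.5413, -0.0294], [0.5357, -0.0291], [0.5301, -0.0287], [0.5251, -0.0296], [0.5195, -0.0292], [0.5138, -0.0289], [0.5081, -0.0285]]
wheel [ 0.5405134  -0.22810626  0.234     ] rest [ 0.54428344 -0.06805739  0.045     ] hole [ 0.54045112 -0.22857419  0.045     ]
403 469 73 132
```

View pics/cc.png

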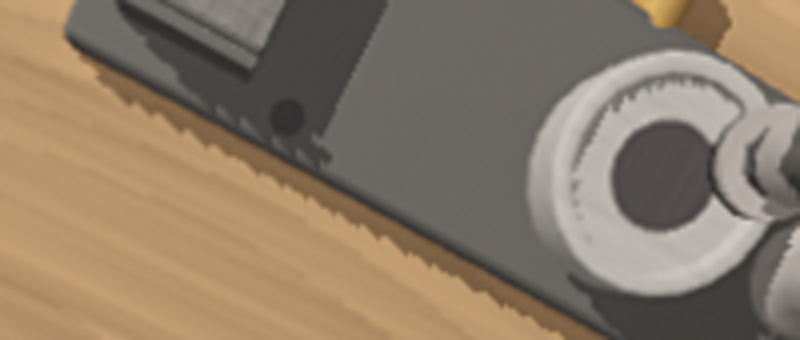

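>>> {"method": "servo_tool", "body": {"targets": [85,0.7,-0.95,0,-0.24,85,0.7,-0.95,0,-0.24,85,0.7,-0.95,0,-0.24,85,0.7,-0.95,0,-0.24]}}

```text
time: 1.82
ee_pos: [0.4261, 0.0488, 0.2908]
ee_rot: [-2.878, -1.258, 0.001]
contact_force: [0.0, -0.3, 0.2]
gripper_width: 0.996
grasp_force: 0.0
```

```bash
python3 - <<'E'
from h import *
plan([.46,.19,.25],1.2);q=ctrl.observe()["qvel"];print(abs(q).max())
d=snap('wrist','w2');print(proj(d,[.5405,-.2285,.045]),proj(d,[.5405,-.2285,.234]),proj(d,[.544,-.068,.045]),proj(d,[.495,.272,.05]))
E
```

```text
t 1.82 pos [0.4261 0.0488 0.2908] yaw 0.8244 tilt [-0.001  0.    -1.   ] 
F [ 0.04 -0.3   0.16] M [-0.033  0.001 -0.023] w 85.0 q [-0.16 -0.21  1.87  0.    1.48  0.58] 
shift [ 0.844 -0.473  0.272] turn -0.2391
0.07463977146563386
[495.10351298 252.72087525] [615.12590069 345.10147667] [435.48813655 174.87962539] [232.58190171  -2.24549174]
```

>>> {"method": "servo_tool", "body": {"targets": [85,0.84,-0.47,0.27,-0.24,85,0.84,-0.47,0.27,-0.24,85,0.84,-0.47,0.27,-0.24,85,0.84,-0.47,0.27,-0.24]}}

```text
time: 2.38
ee_pos: [0.4606, 0.1865, 0.2495]
ee_rot: [-2.595, -1.77, 0.004]
contact_force: [0.0, -0.5, -0.0]
gripper_width: 0.999
grasp_force: 0.0
```

```bash
python3 - <<'E'
from fit import *
plan([.495,.272,.15],1.2)
d=snap('wrist','w3');e=load("w2")
g=cv2.resize(d["image"].max(2),None,fx=3,fy=3,interpolation=cv2.INTER_CUBIC)
m=(g<70).astype(np.uint8)*255
r=render(d,(.495,.272,-1.942));k=cv2.dilate(r,np.ones((60,60)));m&=k
def cost(p): return ((cv2.GaussianBlur(render(d,p),(0,0),3).astype(float)-cv2.GaussianBlur(m,(0,0),3))**2).sum()/1e6
p0=[.495,.272,-1.942]
q=minimize(cost,p0,method="Nelder-Mead",options=dict(initial_simplex=[p0]+[np.add(p0,q) for q in np.diag([.005,.005,.04])],xatol=1e-4,fatol=.1))
print(q.x,cost(p0),q.fun)
im=cv2.resize(d["image"][:,:,::-1],None,fx=3,fy=3)
for M,col in((render(d,q.x),(0,255,0)),(m,(0,0,255))): cv2.drawContours(im,cv2.findContours(M,0,2)[0],-1,col,2)
a=cv2.resize(im,(640,400))[:300]; 
c=cv2.resize(e["image"][200:300,440:560,::-1],(360,300),interpolation=cv2.INTER_CUBIC)
cv2.imwrite("pics/v8.png",np.vstack([np.pad(a,((0,0),(0,160),(0,0))),np.hstack([c,np.zeros((300,440,3),np.uint8)])]))
E
```

```text
t 2.38 pos [0.4606 0.1865 0.2495] yaw 1.1971 tilt [-0.002 -0.001 -1.   ] 
F [ 0.01 -0.46 -0.05] M [-0.01  -0.004 -0.044] w 85.3 q [ 0.15 -0.01  1.78 -0.    1.38  0.52] 
shift [0.616 0.007 0.662] turn -0.0018
[ 0.49609789  0.27339782 -1.94426637] 72.100789 32.467574
```

View pics/v8.png

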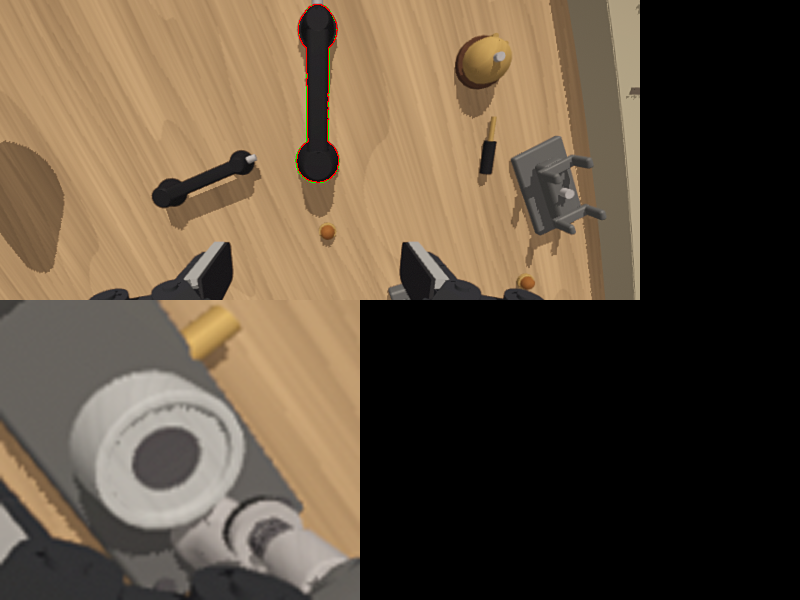

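The silhouette fit matches well: handset at (0.496,0.273), yaw -1.944, with the ear end nearer the clamp. The coupler hole is at w2 (495.7,252.7), against (495.1,252.7) predicted, so the clamp pose is confirmed.

```bash
python3 -c "
from h import *
plan([.4946,.2697,.1],1.1973)
plan([.4946,.2697,.016],1.1973)"
```

```text
t 2.42 pos [0.4606 0.1858 0.2501] yaw 1.1962 tilt [-0.002 -0.001 -1.   ] 
F [-0.34 -1.03  0.1 ] M [-0.001 -0.032  0.056] w 85.2 q [ 0.14 -0.01  1.78 -0.    1.38  0.52] 
shift [0.605 0.007 1.   ] turn -0.0007
t 2.42 pos [0.4606 0.1858 0.2501] yaw 1.1962 tilt [-0.002 -0.001 -1.   ] 
F [-0.34 -1.03  0.1 ] M [-0.001 -0.032  0.056] w 85.2 q [ 0.14 -0.01  1.78 -0.    1.38  0.52] 
shift [0.606 0.008 1.56 ] turn -0.0007
```

>>> {"method": "servo_tool", "body": {"targets": [85,0.605,0.007,0.4,0,85,0.605,0.007,0.7,0,85,0.605,0.007,1,0,85,0.605,0.007,1,0]}}

```text
time: 2.92
ee_pos: [0.491, 0.2686, 0.0959]
ee_rot: [-2.594, -1.767, 0.017]
contact_force: [-0.9, -0.7, 0.6]
gripper_width: 0.995
grasp_force: 0.0
```

```bash
python3 -c "
from h import *
plan([.4946,.2697,.016],1.1973)"
```

```text
t 2.92 pos [0.491  0.2686 0.0959] yaw 1.1957 tilt [-0.011 -0.004 -1.   ] 
F [-0.94 -0.68  0.62] M [-0.004 -0.016 -0.044] w 85.0 q [ 0.29  0.31  1.74 -0.    1.1   0.66] 
shift [0.02  0.024 0.532] turn -0.001
```

>>> {"method": "servo_tool", "body": {"targets": [85,0,0,0.3,0,85,0,0,0.56,0,85,0,0,0.56,0,85,0,0,0.56,0]}}

```text
time: 3.42
ee_pos: [0.4969, 0.2715, 0.0201]
ee_rot: [2.595, 1.768, 0.007]
contact_force: [0.8, 0.6, 0.5]
gripper_width: 0.996
grasp_force: 0.0
```

>>> {"method": "servo_tool", "body": {"targets": [20,0,0,0,0,20,0,0,0,0,20,0,0,0,0,20,0,0,0,0,20,0,0,0,0], "newtons": 50}}

```text
time: 4.05
ee_pos: [0.4947, 0.272, 0.0175]
ee_rot: [2.594, 1.771, 0.001]
contact_force: [-0.7, -0.4, 5.1]
gripper_width: 0.296
grasp_force: 49.9
```

```bash
python3 -c "
from h import *
plan([.4946,.2697,.016],1.1973)"
```

```text
t 4.05 pos [0.4947 0.272  0.0175] yaw 1.1981 tilt [ 0.001  0.    -1.   ] 
F [-0.66 -0.39  5.11] M [-0.095  0.266  0.057] w 25.3 q [ 0.29  0.44  1.76 -0.    0.94  0.67] 
shift [-0.015  0.005  0.01 ] turn 0.0005
```

>>> {"method": "servo_tool", "body": {"targets": [20,0,0,-0.2,0,20,0,0,-0.5,0,20,-0.3,0,-0.65,-0.05,20,-0.7,0.1,-0.65,-0.1,20,-0.7,0.1,-0.65,-0.1]}}

```text
time: 4.68
ee_pos: [0.4688, 0.1655, 0.1138]
ee_rot: [-2.451, -1.965, 0.003]
contact_force: [-0.8, 0.4, -4.2]
gripper_width: 0.299
grasp_force: 50.2
```

```bash
python3 -c "
from h import *
print(ctrl.observe()['grasp_force'])
plan([.5450,-.035,.085],1.5478)"
```

```text
50.15286147594452
t 4.67 pos [0.4688 0.1655 0.1138] yaw 1.3516 tilt [-0.002 -0.001 -1.   ] 
F [-0.85  0.45 -4.21] M [ 0.086 -0.029  0.017] w 25.5 q [ 0.1   0.15  1.9  -0.    1.09  0.32] 
shift [-1.194  0.787  0.192] turn -0.1249
```

>>> {"method": "servo_tool", "body": {"targets": [20,-0.95,0.65,0,-0.125,20,-0.95,0.65,0,-0.125,20,-0.95,0.65,0,-0.125,20,-0.95,0.65,0,-0.125]}}

```text
time: 5.18
ee_pos: [0.5361, 0.0056, 0.114]
ee_rot: [2.248, 2.194, 0.0]
contact_force: [-0.1, -0.2, -2.7]
gripper_width: 0.299
grasp_force: 50.3
```

```bash
python3 -c "
from h import *
plan([.5450,-.035,.0695],1.5478)"
```

```text
t 5.17 pos [0.5361 0.0056 0.114 ] yaw 1.5464 tilt [ 0.001 -0.001 -1.   ] 
F [-0.1  -0.2  -2.66] M [ 0.063  0.017 -0.013] w 25.5 q [-0.21  0.23  1.8  -0.    1.11 -0.19] 
shift [-0.269  0.066  0.297] turn -0.0009
```

>>> {"method": "servo_tool", "body": {"targets": [20,-0.27,0.066,0.1,-0.001,20,-0.27,0.066,0.27,-0.001,20,-0.27,0.066,0.27,-0.001,20,-0.27,0.066,0.27,-0.001,20,-0.27,0.066,0.27,-0.001]}}

```text
time: 5.8
ee_pos: [0.5444, -0.0315, 0.0748]
ee_rot: [2.239, 2.202, 0.001]
contact_force: [-0.4, 1.1, -3.5]
gripper_width: 0.295
grasp_force: 50.1
```

```bash
python3 - <<'E'
from fit import *
plan([.5423,-.1503,.0695],1.5478)
s,d=snap("scene","s2"),snap("side","d2")
plan([.5423,-.1503,.0695],1.5478)
a=cv2.resize(s["image"][110:250,190:340,::-1],(400,373),interpolation=cv2.INTER_CUBIC)
b=cv2.resize(d["image"][110:250,250:400,::-1],(400,373),interpolation=cv2.INTER_CUBIC)
cv2.imwrite("pics/v9.png",np.clip(np.hstack([a,b])*1.4,0,255).astype(np.uint8))
E
```

```text
t 5.8 pos [ 0.5444 -0.0315  0.0748] yaw 1.554 tilt [ 0.002 -0.    -1.   ] 
F [-0.39  1.07 -3.48] M [ 0.027 -0.04  -0.003] w 25.2 q [-0.28  0.31  1.8   0.    1.03 -0.26] 
shift [-0.792 -0.001  0.036] turn 0.0039
t 5.9 pos [ 0.5444 -0.0318  0.0747] yaw 1.5535 tilt [ 0.002 -0.    -1.   ] 
F [ 0.31  0.33 -3.64] M [ 0.034 -0.038 -0.018] w 25.3 q [-0.28  0.31  1.8   0.    1.03 -0.26] 
shift [-0.79  -0.     0.035] turn 0.0037
```

View pics/v9.png

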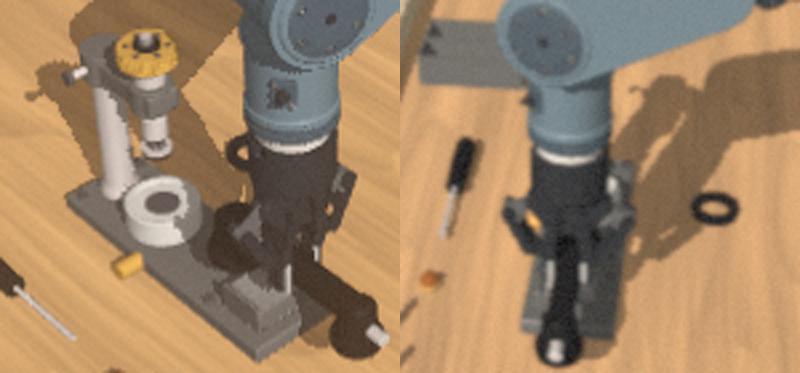

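Picture: the handset is held level with its ear end leading, in line with the coupler at (163,203) in the left crop, and the pad hangs above it. I go in.

>>> {"method": "servo_tool", "body": {"targets": [20,-0.15,0,0.028,0.004,20,-0.3,0,0.028,0.004,20,-0.4,0,0.028,0.004,20,-0.4,0,0.028,0.004]}}

```text
time: 6.4
ee_pos: [0.543, -0.093, 0.07]
ee_rot: [2.25, 2.192, 0.001]
contact_force: [0.4, 1.0, -3.1]
gripper_width: 0.293
grasp_force: 50.3
```

```bash
python3 -c "
from h import *
plan([.5423,-.1503,.0705],1.5478)"
```

```text
t 6.4 pos [ 0.543 -0.093  0.07 ] yaw 1.5449 tilt [ 0.001 -0.    -1.   ] 
F [ 0.42  0.96 -3.14] M [ 0.048 -0.047 -0.022] w 25.0 q [-0.39  0.33  1.78  0.    1.03 -0.36] 
shift [-0.382  0.005 -0.003] turn -0.0019
```

>>> {"method": "servo_tool", "body": {"targets": [20,-0.1,0.002,-0.003,0,20,-0.2,0.004,-0.003,0,20,-0.3,0.005,-0.003,0,20,-0.38,0.005,-0.003,0,20,-0.38,0.005,-0.003,0]}}

```text
time: 7.02
ee_pos: [0.542, -0.1503, 0.07]
ee_rot: [2.25, 2.192, 0.0]
contact_force: [-0.2, 0.1, -2.8]
gripper_width: 0.296
grasp_force: 50.3
```

```bash
python3 -c "
from h import *
plan([.5423,-.1503,.0625],1.5478)
d=snap('side','d3');s=snap('scene','s3');ctrl.observe()
plan([.5423,-.1503,.0625],1.5478)"
```

```text
t 7.03 pos [ 0.542  -0.1503  0.07  ] yaw 1.5449 tilt [ 0. -0. -1.] 
F [-0.22  0.1  -2.78] M [0.036 0.017 0.013] w 25.3 q [-0.48  0.35  1.75 -0.    1.04 -0.46] 
shift [0.    0.002 0.05 ] turn -0.0019
t 7.12 pos [ 0.5419 -0.1491  0.0699] yaw 1.546 tilt [-0.  0. -1.] 
F [ 0.21  0.62 -2.84] M [-0.024  0.018  0.008] w 25.0 q [-0.48  0.35  1.75  0.    1.04 -0.46] 
shift [-0.008  0.003  0.049] turn -0.0011
```

>>> {"method": "servo_tool", "body": {"targets": [20,-0.006,0.003,0.015,0,20,-0.006,0.003,0.03,0,20,-0.006,0.003,0.04,0,20,-0.006,0.003,0.05,0,20,-0.006,0.003,0.05,0]}}

```text
time: 7.75
ee_pos: [0.5425, -0.15, 0.0625]
ee_rot: [2.248, 2.194, 0.0]
contact_force: [0.1, -0.2, -2.8]
gripper_width: 0.295
grasp_force: 50.5
```

```bash
python3 -c "
from h import *
plan([.5423,-.1503,.0625],1.5478)"
```

```text
t 7.75 pos [ 0.5425 -0.15    0.0625] yaw 1.5467 tilt [ 0. -0. -1.] 
F [ 0.11 -0.16 -2.75] M [0.002 0.02  0.009] w 25.2 q [-0.48  0.36  1.76 -0.    1.02 -0.46] 
shift [-0.002 -0.001  0.   ] turn -0.0007
```

>>> {"method": "servo_tool", "body": {"targets": [20,0,0,0.006,0,20,0,0,0.012,0,20,0,0,0.012,0]}}

```text
time: 8.12
ee_pos: [0.5425, -0.15, 0.0625]
ee_rot: [-2.248, -2.195, 0.0]
contact_force: [-6.3, 2.2, 13.1]
gripper_width: 0.297
grasp_force: 52.5
```

>>> {"method": "servo_tool", "body": {"targets": [20,0,0,-0.01,0,70,0,0,-0.01,0,70,0,0,-0.01,0,70,0,0,-0.01,0,70,0,0,-0.01,0]}}

```text
time: 8.75
ee_pos: [0.5425, -0.1501, 0.0622]
ee_rot: [2.248, 2.194, 0.0]
contact_force: [0.7, -0.1, 0.4]
gripper_width: 0.819
grasp_force: 0.0
```

>>> {"method": "servo_tool", "body": {"targets": [70,0,0,-0.2,0,70,0.1,0,-0.55,0,70,0.2,0,-0.95,0,70,0.3,0,-1,0]}}

```text
time: 9.25
ee_pos: [0.5464, -0.1058, 0.2178]
ee_rot: [2.242, 2.188, 0.006]
contact_force: [-0.1, 0.2, 0.1]
gripper_width: 0.822
grasp_force: 0.0
```

```bash
python3 - <<'E'
from h import *
plan([.5405,-.2285,.3])
d=snap('wrist','w4');s=snap("scene","s4");e=snap("side","d4")
f=lambda D,P:proj(D,P).round(1)
print("wheel px",f(d,[.5405,-.2285,.234]))
a=cv2.resize(d["image"][:,:,::-1],(800,500))[100:500]*1
b=cv2.resize(s["image"][120:250,205:335,::-1],(200,200),interpolation=cv2.INTER_CUBIC)
c=cv2.resize(e["image"][120:250,250:380,::-1],(200,200),interpolation=cv2.INTER_CUBIC)
cv2.imwrite("pics/v10.png",np.vstack([cv2.resize(a,(800,400)),np.hstack([b,c,cv2.resize(s["image"][110:250,205:345,::-1],(200,200))*0,b*0])]))
a=cv2.resize(d["image"][:,:,::-1],(480,300),interpolation=cv2.INTER_CUBIC)
B=cv2.resize(s["image"][110:240,195:325,::-1],(400,400),interpolation=cv2.INTER_CUBIC)
C=cv2.resize(e["image"][110:240,255:385,::-1],(400,400),interpolation=cv2.INTER_CUBIC)
top=np.hstack([B,C]);top=np.clip(top*1.5,0,255).astype(np.uint8)
w=cv2.resize(d["image"][:,:,::-1],(320,200),interpolation=cv2.INTER_AREA)
cv2.imwrite("pics/v10.png",np.vstack([top,np.hstack([w,np.zeros((200,480,3),np.uint8)])]))
E
```

```text
t 9.25 pos [ 0.5464 -0.1058  0.2178] yaw 1.5463 tilt [ 0.009 -0.004 -1.   ] 
F [-0.11  0.22  0.06] M [ 0.041 -0.031 -0.01 ] w 70.2 q [-0.4   0.15  1.68  0.    1.31 -0.38] 
shift [-0.82  -0.015 -0.545] turn 0
wheel px [310.9 437.8]
```

View pics/v10.png

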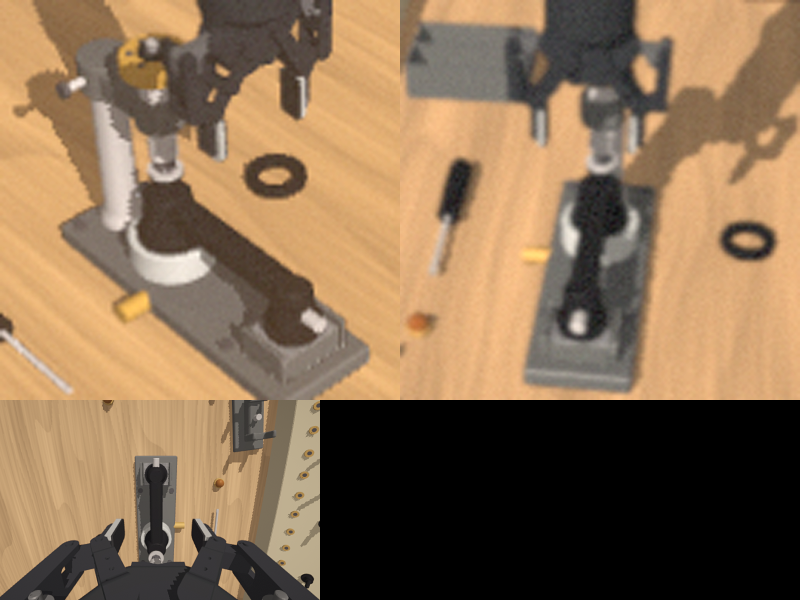

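The handset is seated: the ear cap sits in the coupler ring under the pad and the mouth cap lies on the rest between its cheeks. Now to the wheel, winding the wrist back on the way.

>>> {"method": "servo_tool", "body": {"targets": [85,0,0,-0.4,-0.118,85,0,0,-0.6,-0.236,85,-0.2,0,-0.6,-0.355,85,-0.5,0,-0.6,-0.47,85,-0.7,0,-0.6,-0.59]}}

```text
time: 10.02
ee_pos: [0.5399, -0.2119, 0.2993]
ee_rot: [-1.023, -2.966, -0.001]
contact_force: [-0.1, 0.7, 0.1]
gripper_width: 0.992
grasp_force: 0.0
```

>>> {"method": "servo_tool", "body": {"targets": [85,0,0,0,-0.59,85,0,0,0,-0.59,85,0,0,0,-0.59,85,0,0,0,-0.59,85,0,0,0,-0.59]}}

```text
time: 10.65
ee_pos: [0.54, -0.2104, 0.2991]
ee_rot: [0.411, -3.111, -0.005]
contact_force: [-0.2, -0.6, -0.3]
gripper_width: 0.998
grasp_force: 0.0
```

```bash
python3 -c "
from h import *
plan([.5405,-.2283,.207])"
```

```text
t 10.65 pos [ 0.54   -0.2104  0.2991] yaw -2.8789 tilt [-0.004  0.002 -1.   ] 
F [-0.2  -0.58 -0.33] M [0.031 0.039 0.034] w 85.2 q [-0.58  0.15  1.51 -0.    1.49 -2.41] 
shift [ 0.026 -0.119  0.614] turn 0
```

>>> {"method": "servo_tool", "body": {"targets": [85,0.026,-0.119,0,-0.118,85,0.026,-0.119,0.1,-0.236,85,0.026,-0.119,0.35,-0.28,85,0.026,-0.119,0.5,-0.28,85,0.026,-0.119,0.5,-0.28]}}

```text
time: 11.28
ee_pos: [0.5394, -0.2275, 0.2225]
ee_rot: [1.07, -2.948, -0.011]
contact_force: [-0.7, 0.1, 0.5]
gripper_width: 0.991
grasp_force: 0.0
```

```bash
python3 -c "
from h import *
plan([.5405,-.2283,.204])"
```

```text
t 11.28 pos [ 0.5394 -0.2275  0.2225] yaw -2.4451 tilt [-0.007  0.005 -1.   ] 
F [-0.69  0.06  0.47] M [ 0.021  0.001 -0.025] w 84.6 q [-0.6   0.22  1.58 -0.    1.35 -2.87] 
shift [-0.002 -0.009  0.123] turn 0
```

>>> {"method": "servo_tool", "body": {"targets": [85,0,-0.004,0.12,0,85,0,-0.004,0.12,0,50,0,-0.004,0.12,0,50,0,-0.004,0.12,0,50,0,-0.004,0.12,0], "newtons": 60}}

```text
time: 11.9
ee_pos: [0.542, -0.2283, 0.2108]
ee_rot: [1.074, -2.952, -0.001]
contact_force: [-3.6, 3.6, 6.9]
gripper_width: 0.632
grasp_force: 63.0
```

>>> {"method": "servo_tool", "body": {"targets": [50,0,0,0,0,50,0,0,0,0]}}

```text
time: 12.15
ee_pos: [0.542, -0.2282, 0.2108]
ee_rot: [1.074, -2.952, -0.001]
contact_force: [-3.9, 3.0, 6.7]
gripper_width: 0.635
grasp_force: 63.0
```

```bash
python3 -c "
from h import *
plan([.5405,-.2283,.204])"
```

```text
t 12.15 pos [ 0.542  -0.2282  0.2108] yaw -2.4439 tilt [-0.  0. -1.] 
F [-3.89  2.99  6.65] M [ 0.652  0.846 -0.001] w 54.3 q [-0.6   0.23  1.59  0.    1.32 -2.87] 
shift [0.008 0.006 0.046] turn 0
```

>>> {"method": "servo_tool", "body": {"targets": [50,0,0,0,0.11,50,0,0,0,0.22,50,0,0,0,0.33,50,0,0,0,0.44,50,0,0,0,0.55]}}

```text
time: 12.78
ee_pos: [0.5425, -0.23, 0.2109]
ee_rot: [0.269, 3.128, -0.005]
contact_force: [-2.3, -3.9, 2.0]
gripper_width: 0.631
grasp_force: 62.9
```

```bash
cat > m.py <<'E'
from h import *
s=ctrl.observe();M=R.from_rotvec(s["ee_rot"]).as_matrix()
print("t",round(s["time"],2),"yaw",round(np.arctan2(M[1,0],M[0,0]),3),"Mz",s["moment"].round(3),"F",s["contact_force"].round(1),"tau6",round(s["tau"][5],3),"q6",round(s["joint_positions"][5],3),"qd6",round(s["qvel"][5],2),"pos",s["ee_pos"].round(4))
E
python3 m.py
```

```text
t 12.78 yaw 2.97 Mz [-0.498  0.347  0.51 ] F [-2.3 -3.9  2. ] tau6 -1.334 q6 -2.0 qd6 1.37 pos [ 0.5425 -0.23    0.2109]
```

>>> {"method": "servo_tool", "body": {"targets": [50,0,0,0,0.11,50,0,0,0,0.22,50,0,0,0,0.33,50,0,0,0,0.44]}}

```text
time: 13.28
ee_pos: [0.5418, -0.2314, 0.2109]
ee_rot: [1.313, 2.851, -0.008]
contact_force: [-5.8, -7.2, 3.0]
gripper_width: 0.633
grasp_force: 63.0
```

```bash
python3 m.py
```

```text
t 13.28 yaw 2.278 Mz [-1.23   0.858  0.548] F [-5.8 -7.2  3. ] tau6 -1.321 q6 -1.309 qd6 1.37 pos [ 0.5418 -0.2314  0.2109]
```

>>> {"method": "servo_tool", "body": {"targets": [50,0,0,0,0.11,50,0,0,0,0.22,50,0,0,0,0.33]}}

```text
time: 13.65
ee_pos: [0.5408, -0.2319, 0.2109]
ee_rot: [2.001, 2.42, -0.009]
contact_force: [-9.0, -8.5, 4.4]
gripper_width: 0.628
grasp_force: 63.1
```

```bash
python3 m.py
```

```text
t 13.65 yaw 1.76 Mz [-1.393  1.664  0.517] F [-9.  -8.5  4.4] tau6 -1.317 q6 -0.791 qd6 1.37 pos [ 0.5408 -0.2319  0.2109]
```

>>> {"method": "servo_tool", "body": {"targets": [50,0,0,0,0.11,50,0,0,0,0.22]}}

```text
time: 13.9
ee_pos: [0.5401, -0.2318, 0.2109]
ee_rot: [2.387, 2.04, -0.01]
contact_force: [-12.4, -7.6, 7.1]
gripper_width: 0.635
grasp_force: 63.3
```

```bash
python3 m.py
```

```text
t 13.9 yaw 1.414 Mz [-1.329  2.154  0.513] F [-12.4  -7.6   7.1] tau6 -1.316 q6 -0.445 qd6 1.37 pos [ 0.5401 -0.2318  0.2109]
```

>>> {"method": "servo_tool", "body": {"targets": [50,-0.006,-0.007,0,0.11,50,-0.006,-0.007,0,0.22]}}

```text
time: 14.15
ee_pos: [0.5393, -0.2317, 0.2109]
ee_rot: [2.702, 1.599, -0.007]
contact_force: [-11.3, -5.5, 6.6]
gripper_width: 0.632
grasp_force: 63.3
```

```bash
python3 m.py
```

```text
t 14.15 yaw 1.069 Mz [-0.733  1.86   0.534] F [-11.3  -5.5   6.6] tau6 -1.304 q6 -0.102 qd6 1.37 pos [ 0.5393 -0.2317  0.2109]
```

>>> {"method": "servo_tool", "body": {"targets": [50,0,0,0,0.11,50,0,0,0,0.22]}}

```text
time: 14.4
ee_pos: [0.5388, -0.2312, 0.2108]
ee_rot: [2.937, 1.112, -0.009]
contact_force: [-14.0, -3.1, 8.2]
gripper_width: 0.631
grasp_force: 63.4
```

```bash
python3 m.py
```

```text
t 14.4 yaw 0.724 Mz [-0.393  2.292  0.622] F [-14.   -3.1   8.2] tau6 -1.199 q6 0.244 qd6 1.37 pos [ 0.5388 -0.2312  0.2108]
```

>>> {"method": "servo_tool", "body": {"targets": [50,-0.007,-0.007,0,0.1,50,-0.007,-0.007,0,0.2]}}

```text
time: 14.65
ee_pos: [0.5383, -0.2307, 0.2108]
ee_rot: [3.074, 0.64, -0.004]
contact_force: [-9.4, -0.7, 7.0]
gripper_width: 0.635
grasp_force: 63.3
```

```bash
python3 m.py
```

```text
t 14.65 yaw 0.41 Mz [-0.267  1.539  0.632] F [-9.4 -0.7  7. ] tau6 -1.006 q6 0.556 qd6 1.25 pos [ 0.5383 -0.2307  0.2108]
```

>>> {"method": "servo_tool", "body": {"targets": [50,0,0,0,0.06,50,0,0,0,0.12]}}

```text
time: 14.9
ee_pos: [0.5381, -0.2303, 0.2108]
ee_rot: [3.12, 0.351, -0.005]
contact_force: [-10.4, -0.2, 7.0]
gripper_width: 0.634
grasp_force: 63.4
```

```bash
python3 m.py
```

```text
t 14.9 yaw 0.224 Mz [-0.146  1.615  0.74 ] F [-10.4  -0.2   7. ] tau6 -0.309 q6 0.742 qd6 0.75 pos [ 0.5381 -0.2303  0.2108]
```

>>> {"method": "servo_tool", "body": {"targets": [50,0,0,0,0.03,50,0,0,0,0.06]}}

```text
time: 15.15
ee_pos: [0.5381, -0.2301, 0.2108]
ee_rot: [3.133, 0.206, -0.005]
contact_force: [-9.7, 0.6, 7.5]
gripper_width: 0.632
grasp_force: 63.4
```

```bash
python3 m.py
```

```text
t 15.15 yaw 0.132 Mz [-0.009  1.654  0.696] F [-9.7  0.6  7.5] tau6 0.198 q6 0.835 qd6 0.37 pos [ 0.5381 -0.2301  0.2108]
```

>>> {"method": "servo_tool", "body": {"targets": [50,0,0,0,0.03,50,0,0,0,0.06]}}

```text
time: 15.4
ee_pos: [0.538, -0.2299, 0.2108]
ee_rot: [3.14, 0.059, -0.005]
contact_force: [-10.5, 0.1, 7.8]
gripper_width: 0.629
grasp_force: 63.4
```

```bash
python3 m.py
```

```text
t 15.4 yaw 0.037 Mz [0.069 1.653 0.717] F [-10.5   0.1   7.8] tau6 0.205 q6 0.929 qd6 0.37 pos [ 0.538  -0.2299  0.2108]
```

>>> {"method": "servo_tool", "body": {"targets": [50,0,0,0,0.03,50,0,0,0,0.06]}}

```text
time: 15.65
ee_pos: [0.5381, -0.2297, 0.2108]
ee_rot: [3.139, -0.089, -0.005]
contact_force: [-9.9, 1.1, 8.7]
gripper_width: 0.635
grasp_force: 63.4
```

```bash
python3 m.py
```

```text
t 15.65 yaw -0.057 Mz [0.133 1.679 0.715] F [-9.9  1.1  8.7] tau6 0.219 q6 1.023 qd6 0.37 pos [ 0.5381 -0.2297  0.2108]
```

>>> {"method": "servo_tool", "body": {"targets": [50,0,0,0,0.03,50,0,0,0,0.06]}}

```text
time: 15.9
ee_pos: [0.5381, -0.2295, 0.2108]
ee_rot: [3.132, -0.237, -0.005]
contact_force: [-10.4, 2.0, 9.4]
gripper_width: 0.631
grasp_force: 63.4
```

```bash
python3 m.py
```

```text
t 15.9 yaw -0.151 Mz [0.263 1.658 0.787] F [-10.4   2.    9.4] tau6 0.261 q6 1.118 qd6 0.37 pos [ 0.5381 -0.2295  0.2108]
```

>>> {"method": "servo_tool", "body": {"targets": [50,0,0,0,0.03,50,0,0,0,0.045]}}

```text
time: 16.15
ee_pos: [0.5381, -0.2294, 0.2108]
ee_rot: [3.122, -0.346, -0.005]
contact_force: [-9.0, 2.7, 9.3]
gripper_width: 0.632
grasp_force: 63.4
```

```bash
python3 m.py
```

```text
t 16.15 yaw -0.221 Mz [0.355 1.687 0.773] F [-9.   2.7  9.3] tau6 0.641 q6 1.188 qd6 0.18 pos [ 0.5381 -0.2294  0.2108]
```

>>> {"method": "servo_tool", "body": {"targets": [50,0,0,0,0.03]}}

```text
time: 16.27
ee_pos: [0.5381, -0.2293, 0.2108]
ee_rot: [3.113, -0.42, -0.005]
contact_force: [-9.6, 3.2, 9.0]
gripper_width: 0.629
grasp_force: 63.4
```

```bash
python3 m.py
```

```text
t 16.27 yaw -0.268 Mz [0.378 1.624 0.794] F [-9.6  3.2  9. ] tau6 0.213 q6 1.235 qd6 0.38 pos [ 0.5381 -0.2293  0.2108]
```

>>> {"method": "servo_tool", "body": {"targets": [50,0,0,0,0.025,50,0,0,0,0.05]}}

```text
time: 16.52
ee_pos: [0.5382, -0.2291, 0.2108]
ee_rot: [3.094, -0.542, -0.005]
contact_force: [-9.6, 4.1, 9.1]
gripper_width: 0.635
grasp_force: 63.4
```

```bash
python3 m.py
```

```text
t 16.52 yaw -0.347 Mz [0.49  1.561 0.821] F [-9.6  4.1  9.1] tau6 0.429 q6 1.314 qd6 0.31 pos [ 0.5382 -0.2291  0.2108]
```

Mz is up about 0.30 N m over the drag and climbing at the firm rate, so I stop here and release.

>>> {"method": "servo_tool", "body": {"targets": [85,0,0,0,0,85,0,0,0,0,85,0,0,0,0,85,0,0,0,0]}}

```text
time: 17.02
ee_pos: [0.5396, -0.2295, 0.2092]
ee_rot: [-3.094, 0.543, -0.0]
contact_force: [-0.4, 0.1, -0.6]
gripper_width: 0.995
grasp_force: 0.0
```

>>> {"method": "servo_tool", "body": {"targets": [85,0,0,-0.2,0,85,0,0,-0.6,0,85,0,0,-0.8,0,85,0,0,-0.8,0,85,0,0,-0.8,0]}}

```text
time: 17.65
ee_pos: [0.5392, -0.2292, 0.3281]
ee_rot: [-3.094, 0.543, 0.002]
contact_force: [0.1, 0.6, -1.5]
gripper_width: 0.993
grasp_force: 0.0
```

```bash
python3 - <<'E'
from fit import *
plan([.54,-.229,.3])
s,e=snap("scene","s5"),snap("side","d5")
for f,D,b in(("s4",s,(195,160,330,250)),("d4",e,(280,160,350,250))):
    a=load(f)["image"].astype(int);c=D["image"].astype(int);u0,v0,u1,v1=b
    r=np.abs(a-c)[v0:v1,u0:u1].max(2);print(f,(r>40).sum(),np.argwhere(r>40).mean(0)[::-1]+[u0,v0] if (r>40).any() else "")
E
```

```text
t 17.65 pos [ 0.5392 -0.2292  0.3281] yaw -0.3473 tilt [-0.001  0.001 -1.   ] 
F [ 0.12  0.58 -1.47] M [ 0.021 -0.048  0.014] w 84.8 q [-0.6   0.14  1.46  0.    1.54  1.31] 
shift [ 0.005 -0.003  0.187] turn 0
s4 62 [250.20967742 167.11290323]
d4 51 [319.80392157 165.92156863]
```

The only change since release is at the pad, which has come down onto the ear back. The handset hasn't moved and the gripper is clear, so I hand it in.

```bash
python3 -c "
from cell import ctrl
print(ctrl.job_done())"
```

```text
the job is handed in; nothing more can be done
None
```

The larger handset is in the clamp with its ear cap seated in the coupler and its mouth cap on the rest. I wound the wheel to firm (about +0.30 N m over the drag), released it, and handed the job in at about 18 s; no verdict came back.

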